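# Fit the beater to the mixer drive and hold it down

## Task

Pull open the drawer of the little grey accessory cabinet by its block-shaped pull, take the beater standing in it by its square grip, and turn it so that its four splines line up with the cross-shaped drive socket in the middle of the mixer bowl. Slide it fully home against the spring until its shoulder sits on the drive block, and finish while still gripping it and keeping it pressed down: do not let go. Leave the drawer open and the other things on the worktop where they are.

Things in the scene. Friction and masses are not known exactly. Their poses are not given: they have to be found in the camera images.
- mixer: Mixer, fixed: white motor base 170 x 170 mm, 60 mm high, with a shallow round steel bowl on it (rim 156 mm across, 98 mm above the worktop). In the bowl's centre stands the drive: a white 40 x 40 mm block, 35 mm high, that turns stiffly (0.12 N m) about the vertical, up to 0.8 rad either way. Origin: centre of its underside, on the worktop; z up; dial on its -x side.
- socket_mouth (a point): Centre of the mouth of the drive socket, on the axis, level with the drive block's top, 100 mm above the worktop; turns with the block. The socket is a cross of two slots 9 mm wide and 32 mm long, along this point's x and y axes, edges rounded at 3 mm; z points up. It repeats every quarter turn. Its sprung dark floor lies 12 mm below the mouth.
- plunger (a joint): Sprung floor of the drive socket: 0 = up, at rest, grows in m as it is pressed down; the beater fully home presses it to 0.010. About 4 N starts it moving, about 9 N holds it at 0.010; it ends at 0.012. It pushes the beater back up by about 10 mm if nothing holds it down.
- cabinet: Accessory cabinet, fixed: grey box 150 mm deep (x) x 190 mm wide (y) x 130 mm high with one drawer at its front (-x side). Origin: centre of its underside, on the worktop; z up. The drawer slides out along the cabinet's own -x.
- drawer (a joint): Drawer of the cabinet: 0 = shut (as it starts), grows in m as it is pulled out, end stop at 0.15; about 1.5 N friction, stays where it is left. Front panel's top edge 130 mm above the worktop; inside, 158 mm wide between low side walls. Pull it out at least 0.12 to have room for fingers round the beater.
- drawer_pull (a point): Centre of the drawer's pull: steel block 24 mm (out from the drawer) x 16 mm (across) x 32 mm (high) on a stub, centre 38 mm in front of the panel, 96 mm above the worktop, 34 mm below the cabinet's top. Best pinched across its 16 mm from above. Axes as the cabinet's; moves with the drawer.
- beater_grip (a point): Beater (loose, about 0.16 kg, 95 mm high): point on its axis in its white square grip, 24 x 24 mm, flats facing this point's x and y; z up. Grip's top is 20 mm above this point, a 40 mm flange 24 mm below it; then a stem with two flat paddles along x (66 mm tip to tip) and a 44 mm round shoulder, underside 53 mm below this point. Fully home, this point is 53 mm above the socket mouth.
- beater_tip (a point): Tip of the beater's foot, on its axis, 75 mm below beater_grip, same axes. The foot is a cross of two bars 6 x 28 mm along x and y, 22 mm long up to the shoulder, tip rounded. It starts upright in the shut drawer, at any turn, foot in a round cup, shoulder on the cup's rim (42 mm above the worktop), 65 mm behind the drawer front. Lift straight up; tip above 130 mm to clear the front.
- butane_1: Bystander: tall gas cartridge, 67 mm across, 191 mm high, at the right front. Origin: centre of its underside.
- butane_2: Bystander: second gas cartridge, the same.
- pepper_shaker: Bystander: shaker 44 mm across, 90 mm high, left of the cabinet. Origin: centre of its underside.
- cup_salt: Bystander: lidded cup 66 mm across, 60 mm high, at the left front. Origin: centre of its underside.
- cup_garlic: Bystander: lidded cup 66 mm across, 60 mm high, at the left front. Origin: centre of its underside.
- tin_small: Bystander: tin 57 mm across, 72 mm high, at the left. Origin: centre of its underside.
- spice_4: Bystander: spice jar 45 mm across, 108 mm high, at the left. Origin: centre of its underside.
- spice_1: Bystander: spice jar 42 mm across, 99 mm high, behind the mixer. Origin: centre of its underside.
- tape_roll: Bystander: roll of tape lying flat, 104 mm across, 25 mm high, behind the mixer. Origin: centre of its underside.

How it is judged:
On the way, in this order (a step that is already met when the one before it is completed fails the run):
1. the drawer has been pulled open by at least 90 mm (value of joint drawer above 0.09 m), for 0.1 s.
2. the beater has been lifted clear of its cup in the drawer (height (world z) of beater_tip above 0.09 m), for 0.1 s.
3. the beater's splines have entered the drive socket, upright, by at least 6 mm (z of beater_tip in the frame of socket_mouth below -0.006 m and horizontal distance between beater_tip and socket_mouth below 0.005 m and angle between beater_grip's own z axis and vertical below 0.15 rad), for 0.1 s.
At the end, for the whole second after the job is handed in: Beater upright (0.12 rad) in the socket, centred within 4 mm, splines in line with the cross (0.2 rad, any quarter turn), tip at least 19 of 22 mm below the mouth, sprung floor pressed at least 7 mm down, gripper still on the beater, drawer at least 80 mm open (z of beater_tip in the frame of socket_mouth below -0.019 m and horizontal distance between beater_tip and socket_mouth below 0.004 m and angle between beater_grip's own z axis and vertical below 0.12 rad and (angle between the x axis of beater_grip and the x axis of socket_mouth, either way round below 0.2 rad or angle between the x axis of beater_grip and the y axis of socket_mouth, either way round below 0.2 rad) and value of joint plunger above 0.007 m and contact force between the fingers and beater above 2 N and value of joint drawer above 0.08 m); the arm keeps its last pose, push and grip.
It fails at once if a bystander on the worktop is moved by more than 40 mm (distance of any of butane_1, butane_2, pepper_shaker, cup_salt, cup_garlic, tin_small, spice_4, spice_1, tape_roll from where it was at the start of the episode above 0.04 m).
It also fails if it takes over 48 s, if anything falls off the work surface, if the arm or the gripper's body presses on something with over 40 N, if the wrist force passes 120 N, or if a joint passes its speed limit or range.

## Robot

A 6-joint arm with a two-finger parallel gripper is mounted at the origin on a cart in front of the work surface, level with it; the furniture and walls round the work are solid. World frame = base frame: x ahead of the robot, y to its left, z up, the work surface at z = 0. Lengths are in m, angles in rad, forces in N, time in s.
With the tool pointing down it reaches from about 0.35 to 1 m from the base axis. Payload 7.1 kg.
Tool frame: the origin (TCP) lies at the very end of the fingers, on their centre line; the grasp point (between the pads) lies robot.pinch_z behind it (robot.pinch_z is the distance from the TCP to the grasp point, in m); z points along the fingers, y is the direction in which the jaws open and shut (so a half turn about z gives the same grasp; the last joint's range is limited). The gripper opens to 85 mm and grips with 20 to 120 N. Pads are 22 mm wide; open, the fingers measure 114 mm over their backs; the gripper's body (76 mm by 85 mm) begins 54 mm behind the grasp point. The pads swing forward as they close: fully open they stand 13 mm farther back than shut.
Start: joints at [1.242, 0.423, 1.63, -0, 1.089, -0.019], TCP at [0.191, 0.595, 0.231] pointing down, gripper open.
Joint ranges: [-3, 3], [-0.9, 2.11], [0.09, 2.58], [-1.31, 4.45], [0.11, 2.69], [-2.54, 2.54]. Speed limits (rad/s): [2.39, 2.39, 3.01, 3.14, 3.14, 3.14].

## Interface

Orientations are given as a unit quaternion [x, y, z, w].
In Python, from station import robot gives the robot as it stands. Calls block until the motion is done:
- robot.move_ptp(position, orientation): joint-space move of the TCP to a pose.
- robot.servo_line(position, frame=None, max_speed=0.15, stop_force=None): straight line of the TCP; frame=None keeps the orientation; max_speed is the mean speed in m/s. With stop_force (N) it stops when the force on the tool has changed by that much, and returns True; else False.
- robot.move_joints(angles): joint-space move.
- robot.command_gripper(opening, grip_force=None): finger opening in m; grip_force is the grip in N (None keeps the last); returns when the fingers have stopped.
- robot.hold(seconds).
- robot.inverse_kinematics(position, orientation): joint angles nearest the present ones, or None.
- robot.state(): the state.
- robot.get_image(name): name is "side" or "top" or "wrist"; returns the picture (384x512x3 uint8, blue, green, red); there is no depth.
- robot.get_calibration(name): a dict with "fx", "fy", "cx", "cy" (pixels), "view" (4x4, takes a point from world to camera coordinates). Camera axes: x right, y down, z forward; pixel columns grow to the right and rows downward; lengths in m; the calibration is good to about 2 mm. A picture is of the moment at which its call begins: read the wrist's pose just before it. get_calibration takes no time and is no camera call; for the wrist camera it gives the pose at the moment of the call.
A pose or a line that the arm cannot do raises robot.MotionError and nothing moves.
- robot.job_done(): hands the job in, once; it reports no verdict.
The state is a dict: "t": time; "joint_positions": joint angles; "qvel": joint speeds; "tau": joint torques, N m; "tcp_pos": TCP position; "tool_rot": TCP orientation; "wrist_force": force on the tool from outside, world axes, zero at the start; "ft_torque": the same for the moment, N m; "opening": finger opening in m.
Only numpy, scipy, OpenCV 4.12 (cv2) and the standard library are available. Lean on these libraries where they do the work, as an engineer would, in place of code of your own. Each camera call takes 0.05 s, during which the arm holds its last target.

## Working session

There is one attempt and no reset: what is moved stays moved. The work goes in short steps, each a Python script; the robot and the scene stay as the last script left them, time stands still between calls to the robot, and variables do not carry over. Pictures are saved under pics/ and viewed, and the job is handed in when it is done.

```bash
ls -la; mkdir -p pics; python3 - <<'E'
from station import robot
import cv2, numpy as np
s=robot.state(); print(s, robot.pinch_z)
for n in ("side","top","wrist"):
    im=robot.get_image(n); cv2.imwrite(f"pics/{n}0.png",im)
    c=robot.get_calibration(n); print(n,{k:np.round(v,4).tolist() for k,v in c.items()})
E
```

```text
total 12
drwxr-xr-x  3 agent agent 4096 Dec  7 15:05 .
drwxr-xr-x 23 root  root  4096 Dec  7 15:05 ..
drwxr-xr-x  2 agent agent 4096 Dec  7 15:05 pics
{'t': 0.0, 'joint_positions': array([ 1.24200180e+00,  4.23894342e-01,  1.63071028e+00, -1.01609534e-06,
        1.08855508e+00, -1.90320320e-02]), 'qvel': array([-1.54616386e-04, -1.75925430e-03, -4.94212357e-04, -6.34966015e-06,
       -5.32773058e-05, -3.46760753e-04]), 'tau': array([-7.51698080e-04, -5.57380986e+01, -2.81744152e+01, -6.26716769e-05,
        7.31717490e-03,  1.28306718e-05]), 'tcp_pos': array([0.19033772, 0.59473549, 0.2305043 ]), 'tool_rot': array([ 1.54262489e-01,  9.88029590e-01, -7.71781456e-04, -1.35136033e-04]), 'wrist_force': array([-0.30785916,  0.86135364,  0.43273788]), 'ft_torque': array([-0.01848683, -0.02578428, -0.00625652]), 'opening': 0.0851116145261915} 0.0187
side {'fx': 483.3366, 'fy': 483.3366, 'cx': 259.9218, 'cy': 189.4261, 'view': [[-0.9989, 0.0459, -0.005, 0.5502], [0.0297, 0.556, -0.8307, 0.0864], [-0.0353, -0.8299, -0.5568, 1.8642], [0.0, 0.0, 0.0, 1.0]]}
top {'fx': 378.2697, 'fy': 378.2697, 'cx': 260.2297, 'cy': 192.3044, 'view': [[0.0142, -0.9998, 0.0141, -0.0981], [-0.9983, -0.015, -0.0566, 0.5235], [0.0568, -0.0133, -0.9983, 1.6464], [0.0, 0.0, 0.0, 1.0]]}
wrist {'fx': 273.7677, 'fy': 273.7677, 'cx': 256.4922, 'cy': 193.6079, 'view': [[0.3052, 0.9523, -0.0018, -0.6232], [0.9003, -0.2879, 0.3266, -0.0413], [0.3105, -0.1013, -0.9452, 0.3812], [0.0, 0.0, 0.0, 1.0]]}
```

View pics/side0.png

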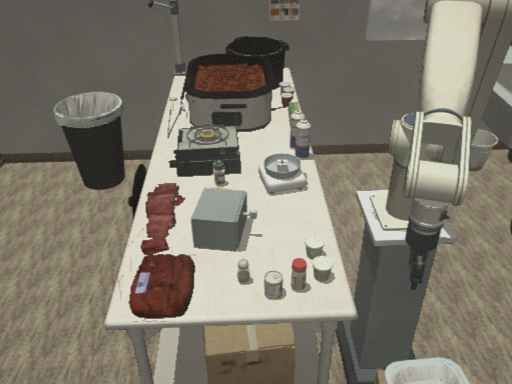

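View pics/top0.png

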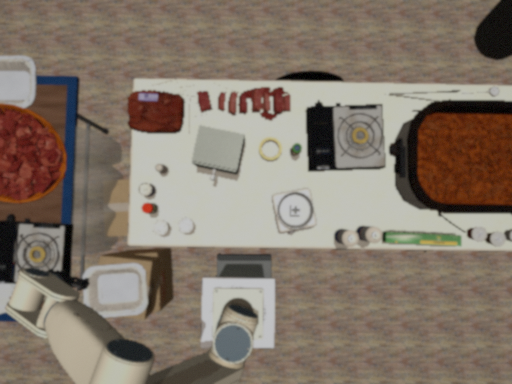

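View pics/wrist0.png

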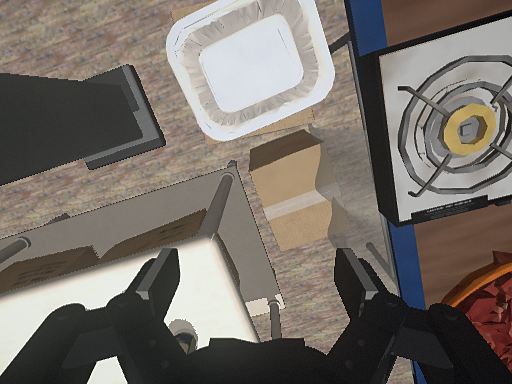

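The top view shows the grey cabinet at about (218,150) with its pull at about (214,180), and the mixer with its cross at about (295,210). The side view shows the cabinet at (220,218), with the pull at (252,214). The wrist camera sees neither of them yet. Next I'll enlarge these and measure.

```bash
cat > h.py <<'E'
import numpy as np, cv2
from station import robot
def ray(c,uv):
    V=np.array(c['view']);R=V[:3,:3];t=V[:3,3]
    d=np.array([(uv[0]-c['cx'])/c['fx'],(uv[1]-c['cy'])/c['fy'],1.])
    return -R.T@t, R.T@d
def onz(c,uv,z):
    o,d=ray(c,uv); return o+d*(z-o[2])/d[2]
def proj(c,p):
    V=np.array(c['view']);q=V[:3,:3]@np.asarray(p)+V[:3,3]
    return np.array([c['fx']*q[0]/q[2]+c['cx'],c['fy']*q[1]/q[2]+c['cy']])
def down(yaw):
    # tool z down, tool y along world direction yaw+90deg ; x at yaw  (x,y,-z): R=Rz(yaw)*Rx(pi)
    from scipy.spatial.transform import Rotation as Ro
    return (Ro.from_euler('z',yaw)*Ro.from_euler('x',np.pi)).as_quat()
E
python3 - <<'E'
from h import *
t=cv2.imread('pics/top0.png'); s=cv2.imread('pics/side0.png')
a=cv2.resize(t[110:240,180:330],None,fx=5,fy=5,interpolation=cv2.INTER_CUBIC)[:600]
b=cv2.resize(s[150:260,180:330],None,fx=5,fy=5,interpolation=cv2.INTER_CUBIC)
cv2.imwrite('pics/topz.png',a);cv2.imwrite('pics/sidez.png',b)
c=robot.get_calibration('top')
hsv=cv2.cvtColor(t,cv2.COLOR_BGR2HSV)
for p in [(218,150),(200,150),(214,180),(295,211),(285,195),(260,190)]: print(p,t[p[1],p[0]],hsv[p[1],p[0]])
E
```

```text
(218, 150) [149 160 159] [ 33  18 160]
(200, 150) [146 157 156] [ 33  18 157]
(214, 180) [129 138 143] [ 19  25 143]
(295, 211) [127 131 131] [ 30   8 131]
(285, 195) [143 146 146] [ 30   5 146]
(260, 190) [184 194 193] [ 33  13 194]
```

View pics/topz.png

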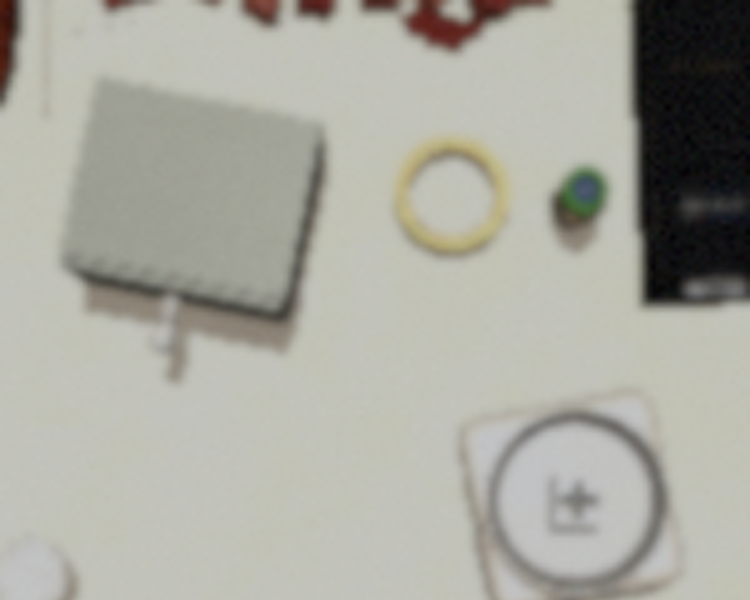

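View pics/sidez.png

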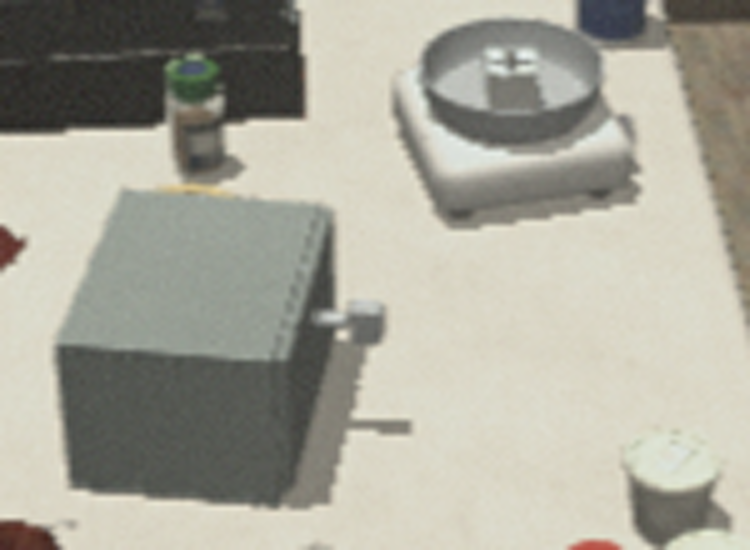

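```bash
python3 - <<'E'
from h import *
c=robot.get_calibration('top'); cs=robot.get_calibration('side')
f=lambda u,v:(180+u/5-.4,110+v/5-.4)
g=lambda u,v:(180+u/5-.4,150+v/5-.4)
n=dict(BL=(98,78),BR=(325,125),FR=(282,315),FL=(63,268))
P={k:onz(c,f(*v),.13)[:2] for k,v in n.items()}
for k in P: print(k,P[k].round(4))
print('front w',np.linalg.norm(P['FR']-P['FL']),'back w',np.linalg.norm(P['BR']-P['BL']),'depth',np.linalg.norm(P['FR']-P['BR']),np.linalg.norm(P['FL']-P['BL']))
for a,b in (('FR','FL'),('BR','BL')):
    d=P[b]-P[a]; print('yaw from y',np.arctan2(-d[0],d[1]))
for a,b in (('FR','BR'),('FL','BL')):
    d=P[b]-P[a]; print('yaw from x',np.arctan2(d[1],d[0]))
print('pull top view', onz(c,f(165,337),.112)); print('pull side', onz(cs,g(365,308),.112))
print('mixer top cross',onz(c,f(576,501),.1),'side',onz(cs,g(511,62),.1))
print('rim',onz(c,f(577,500),.098))
S=dict(BR=(125,188),FR=(330,207),FL=(288,360),BL=(58,346))
for k in S: print('side',k,onz(cs,g(*S[k]),.13)[:2].round(4))
E
```

```text
BL [0.7917 0.1666]
BR [ 0.7557 -0.0211]
FR [0.5978 0.0115]
FL [0.6337 0.1915]
front w 0.18354151488557188 back w 0.19109210906013252 depth 0.16127925109222913 0.15996726550088924
yaw from y -0.19666125278259436
yaw from y -0.18914301922111007
yaw from x -0.2036746109573588
yaw from x -0.15655421223755914
pull top view [0.57992334 0.10891434 0.112     ]
pull side [0.58112306 0.11738521 0.112     ]
mixer top cross [ 0.44930741 -0.23432865  0.1       ] side [ 0.44959673 -0.23260884  0.1       ]
rim [ 0.45017638 -0.23536697  0.098     ]
side BR [ 0.7532 -0.0161]
side FR [0.603 0.017]
side FL [0.6347 0.1972]
side BL [0.7886 0.1738]
```

Both views agree. The cabinet yaw is about -0.19 and the pull is at about (0.580, 0.110); its expected place, worked out from the cabinet front, is the same. The mixer axis is at about (0.449, -0.234). Next I'll move the wrist camera over the pull.

```bash
python3 - <<'E'
from h import *
from scipy.spatial.transform import Rotation as Ro
s=robot.state(); c=robot.get_calibration('wrist'); V=np.array(c['view'])
cam=-V[:3,:3].T@V[:3,3]; R=Ro.from_quat(s['tool_rot']).as_matrix()
print('cam in tool',(R.T@(cam-s['tcp_pos'])).round(4),'optical axis in tool',(R.T@V[2,:3]).round(3), 'right',(R.T@V[0,:3]).round(3))
for y in (-.19,np.pi-.19):
  for p in ([.58,.11,.25],[.58,.11,.077],[.447,.136,.077]):
    q=robot.inverse_kinematics(p,down(y)); print(y,p,None if q is None else np.round(q,2))
E
```

```text
cam in tool [ 0.0853 -0.0009 -0.142 ] optical axis in tool [-0.327 -0.001  0.945] right [-0.     1.     0.001]
-0.19 [0.58, 0.11, 0.25] [ 0.17  0.35  1.69 -0.    1.1   1.93]
-0.19 [0.58, 0.11, 0.077] [ 0.17  0.58  1.79 -0.    0.76  1.93]
-0.19 [0.447, 0.136, 0.077] [ 0.27  0.46  2.06 -0.    0.62  2.03]
2.951592653589793 [0.58, 0.11, 0.25] [ 0.17  0.35  1.69  0.    1.1  -1.21]
2.951592653589793 [0.58, 0.11, 0.077] [ 0.17  0.58  1.79  0.    0.76 -1.21]
2.951592653589793 [0.447, 0.136, 0.077] [ 0.27  0.46  2.06  0.    0.62 -1.11]
```

```bash
python3 - <<'E'
from h import *
robot.move_ptp([.53,.12,.26],down(np.pi-.19))
c=robot.get_calibration('wrist'); im=robot.get_image('wrist'); cv2.imwrite('pics/w1.png',im)
s=robot.state(); print(s['t'],s['tcp_pos'])
for p in ([.58,.11,.112],[.617,.103,.13]): print(proj(c,p))
np.save('w1.npy',c,allow_pickle=True)
E
```

```text
2.3 [0.52989583 0.1207839  0.25994617]
[256.33421888 223.16989898]
[256.40879598 259.78010439]
```

View pics/w1.png

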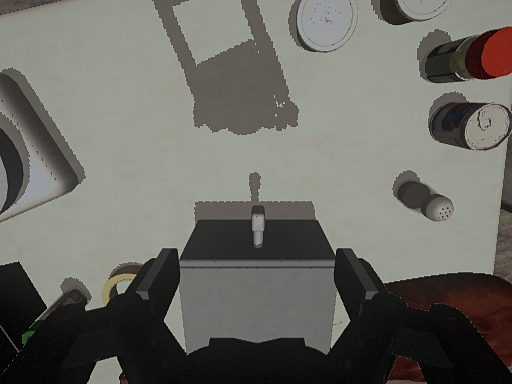

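```bash
python3 - <<'E'
import cv2
im=cv2.imread('pics/w1.png')
cv2.imwrite('pics/w1z.png',cv2.resize(im[190:280,190:350],None,fx=5,fy=5,interpolation=cv2.INTER_CUBIC))
E
```

```text
(no output)
```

View pics/w1z.png

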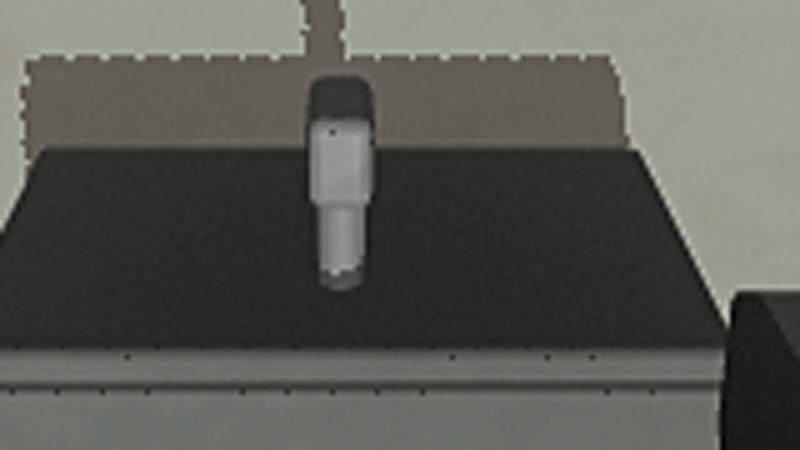

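```bash
python3 - <<'E'
from h import *
c=np.load('w1.npy',allow_pickle=True).item()
f=lambda u,v:(190+u/5-.4,190+v/5-.4)
print('pull',onz(c,f(341,161),.112),'width',np.linalg.norm(onz(c,f(310,161),.112)-onz(c,f(373,161),.112)),'len',np.linalg.norm(onz(c,f(341,118),.112)-onz(c,f(341,205),.112)))
a=onz(c,f(10,349),.13);b=onz(c,f(720,349),.13);d=a-b;m=(a+b)/2
print(a,b,'yaw',np.arctan2(d[0],-d[1]), 'panel midpt x line', m)
y=-.19;ex=np.array([np.cos(y),np.sin(y),0])
print('pull to panel along x',(m-onz(c,f(341,161),.112))@ex)
E
```

```text
pull [0.5786028  0.11200223 0.112     ] width 0.0146387125538216 len 0.022184692148802677
[0.60253042 0.03014157 0.13      ] [0.63314934 0.18997202 0.13      ] yaw -0.1892780244600753 panel midpt x line [0.61783988 0.11005679 0.13      ]
pull to panel along x 0.03889839685960888
```

The wrist picture shows the pull at about (258,222). That puts it at (0.579, 0.112) and 39 mm in front of the panel (38 mm expected), with yaw -0.189. Now I'll pull the drawer open.

```bash
python3 - <<'E'
from h import *
y=-.19; q=down(np.pi+y); ex=np.array([np.cos(y),np.sin(y),0])
robot.move_ptp([.579,.1115,.16],q)
robot.command_gripper(.05,40)
print(robot.servo_line([.579,.1115,.079],max_speed=.12,stop_force=15), robot.state()['tcp_pos'])
robot.command_gripper(0,40)
s=robot.state(); print('open',s['opening'],s['wrist_force'])
p=s['tcp_pos']-ex*.138
try: print(robot.servo_line(list(p),max_speed=.1,stop_force=30))
except Exception as e: print(e)
s=robot.state(); print(s['t'],s['tcp_pos'],s['opening'],s['wrist_force'])
E
```

```text
False [0.57945502 0.11157376 0.0794238 ]
open 0.015621980300443414 [0.06269171 5.74481847 2.08326779]
False
6.0167 [0.44416969 0.13845191 0.07999253] 0.015279000020034184 [-1.17296162 -0.6218669  -0.57978366]
```

```bash
python3 - <<'E'
from h import *
y=-.19; q=down(np.pi+y)
robot.command_gripper(.05)
p=robot.state()['tcp_pos']
robot.servo_line([p[0],p[1],.17],max_speed=.2)
robot.move_ptp([.47,.135,.27],q)
c=robot.get_calibration('wrist'); im=robot.get_image('wrist'); cv2.imwrite('pics/w2.png',im); np.save('w2.npy',c,allow_pickle=True)
print(robot.state()['t'], proj(c,[.545,.119,.115]))
cv2.imwrite('pics/top2.png',robot.get_image('top'))
E
```

```text
7.5833 [256.24910494 240.30408098]
```

View pics/w2.png

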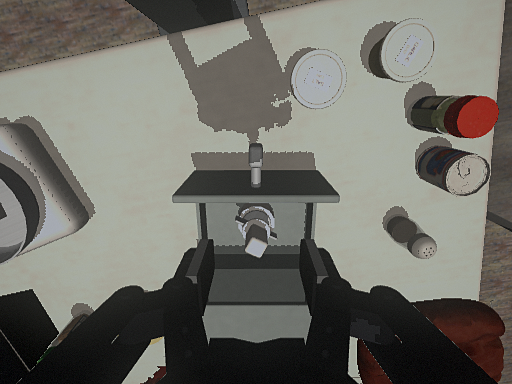

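```bash
python3 - <<'E'
import cv2
im=cv2.imread('pics/w2.png')
cv2.imwrite('pics/w2z.png',cv2.resize(im[190:270,205:305],None,fx=7,fy=7,interpolation=cv2.INTER_CUBIC))
E
```

```text
(no output)
```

View pics/w2z.png

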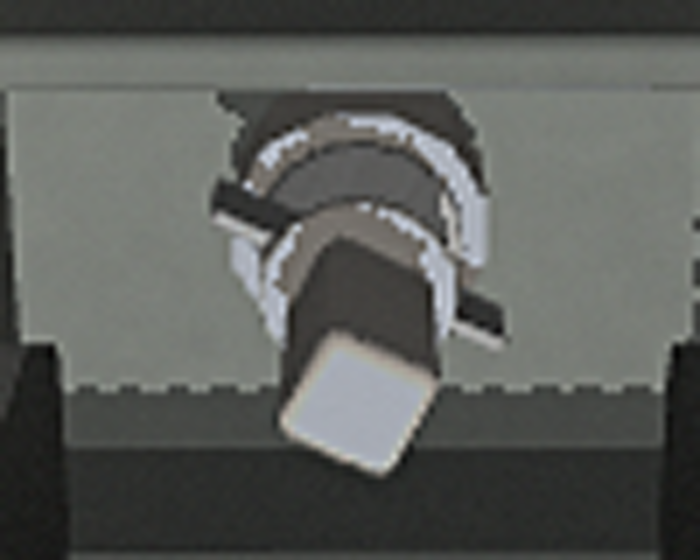

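The beater stands at about (255,245) in the picture. The corners of its square top are clear, and its paddles run at the same angle.

```bash
python3 - <<'E'
from h import *
c=np.load('w2.npy',allow_pickle=True).item()
im=cv2.imread('pics/w2.png')[190:270,205:305]
big=cv2.resize(im,None,fx=7,fy=7,interpolation=cv2.INTER_CUBIC)
m=cv2.inRange(big,(150,130,130),(255,255,255)); m[:318]=0; m[:,:270]=0;m[:,446:]=0
n,l,st,ce=cv2.connectedComponentsWithStats(m); i=l[400,360]; mm=(l==i).astype(np.uint8)
cn=max(cv2.findContours(mm,0,2)[0],key=cv2.contourArea)
f=lambda p:(205+(p[0]+.5)/7-.5,190+(p[1]+.5)/7-.5)
W=np.array([onz(c,f(p[0]),.115)[:2] for p in cn])
for nm,rc in (('all',cv2.minAreaRect((W*1e4).astype(np.float32))),): print(nm,rc)
C=[onz(c,f(p),.115)[:2] for p in [(337,330),(440,380),(381,476),(279,420)]]
print('corner centre',np.mean(C,0)); 
for k in range(4):
  d=C[(k+1)%4]-C[k]; print(np.linalg.norm(d),np.arctan2(d[1],d[0])%(np.pi/2))
# paddles line, z approx mid
pa=onz(c,f((217,200)),.07);pb=onz(c,f((505,322)),.07);d=pa-pb;print('paddle',np.arctan2(d[1],d[0])%(np.pi/2),np.linalg.norm(d))
E
```

```text
all ((5547.87255859375, 1163.406494140625), (216.90750122070312, 209.93881225585938), 52.3580322265625)
corner centre [0.55399115 0.11681725]
0.020412185170274332 0.8822376267422898
0.021827560141753456 0.8919328725916091
0.021241960070595523 0.818237219027524
0.020476033734968962 0.8541686712434751
paddle 0.9431312211814813 0.062480198839318955
```

```bash
python3 - <<'E'
from h import *
c=np.load('w2.npy',allow_pickle=True).item(); ct=robot.get_calibration('top')
for z in (.13,): print('panel edges z.13', onz(c,(256,194),z), onz(c,(256,202),z))
print('pull', onz(c,(256,158),.112))
# flange: z=.071, radius 20; shoulder top etc
f=lambda p:(205+(p[0]+.5)/7-.5,190+(p[1]+.5)/7-.5)
print('flange L/R', onz(c,f((268,290)),.071),onz(c,f((455,290)),.071),'flange front',onz(c,f((362,200)),.071))
print('cup/shoulder L/R',onz(c,f((232,240)),.045),onz(c,f((488,240)),.045))
t=cv2.imread('pics/top2.png')
print(proj(ct,[.5545,.1165,.115]))
u,v=proj(ct,[.5545,.1165,.115]).astype(int)
cv2.imwrite('pics/top2z.png',cv2.resize(t[v-35:v+35,u-40:u+40],None,fx=8,fy=8,interpolation=cv2.INTER_CUBIC))
print(u,v)
E
```

```text
panel edges z.13 [0.48136226 0.13104617 0.13      ] [0.4904893  0.12927991 0.13      ]
pull [0.44608201 0.13782606 0.112     ]
flange L/R [0.55096901 0.09895372 0.071     ] [0.55793279 0.1351395  0.071     ] flange front [0.53546645 0.12081502 0.071     ]
cup/shoulder L/R [0.55073275 0.0899994  0.045     ] [0.56090018 0.14282415 0.045     ]
[210.54704804 183.03487607]
210 183
```

View pics/top2z.png

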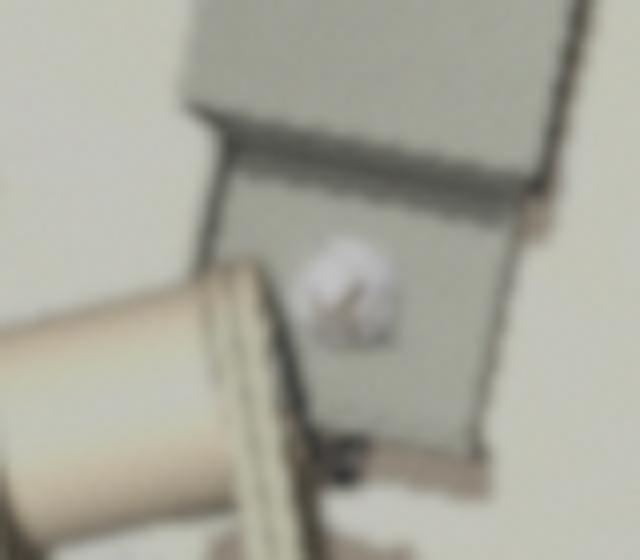

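The beater is at (0.5545, 0.117) from both the grip top and the flange, which is 65 mm behind the panel's rear face. Its turn is about 0.9 rad (mod 90°). Before grasping, I'll look at the socket with a clear view.

```bash
python3 - <<'E'
from h import *
for k in range(4):
  y=.9+k*np.pi/2
  q=robot.inverse_kinematics([.5545,.1165,.08],down(y)); print('grip',round(y,2),None if q is None else np.round(q,2))
for y in np.arange(-np.pi,np.pi,np.pi/4):
  q=robot.inverse_kinematics([.449,-.234,.14],down(y)); print('mix',round(y,2),None if q is None else np.round(q,2))
try: robot.move_ptp([.40,-.234,.25],down(np.pi))
except Exception as e: print(e)
c=robot.get_calibration('wrist'); im=robot.get_image('wrist'); cv2.imwrite('pics/w3.png',im); np.save('w3.npy',c,allow_pickle=True)
print(robot.state()['t'],proj(c,[.449,-.234,.1]))
u,v=proj(c,[.449,-.234,.1]).astype(int)
cv2.imwrite('pics/w3z.png',cv2.resize(im[v-35:v+35,u-40:u+40],None,fx=8,fy=8,interpolation=cv2.INTER_CUBIC)); print(u-40,v-35)
E
```

```text
grip 0.9 [ 0.19  0.55  1.85 -0.    0.74  0.86]
grip 2.47 [ 0.19  0.55  1.85  0.    0.74 -0.71]
grip 4.04 [ 0.19  0.55  1.85  0.    0.74 -2.28]
grip 5.61 [ 0.19  0.55  1.85 -0.    0.74  2.43]
mix -3.14 [-0.5   0.39  1.95  0.    0.8  -2.07]
mix -2.36 None
mix -1.57 None
mix -0.79 [-0.5   0.39  1.95 -0.    0.8   1.85]
mix 0.0 [-0.5   0.39  1.95 -0.    0.8   1.07]
mix 0.79 [-0.5   0.39  1.95 -0.    0.8   0.28]
mix 1.57 [-0.5   0.39  1.95 -0.    0.8  -0.5 ]
mix 2.36 [-0.5   0.39  1.95  0.    0.8  -1.29]
9.0833 [256.54614064 220.75639383]
216 185
```

View pics/w3.png

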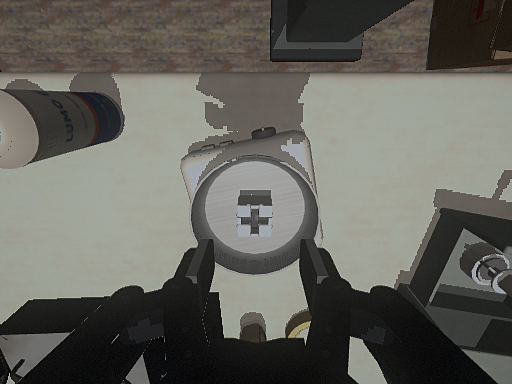

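View pics/w3z.png

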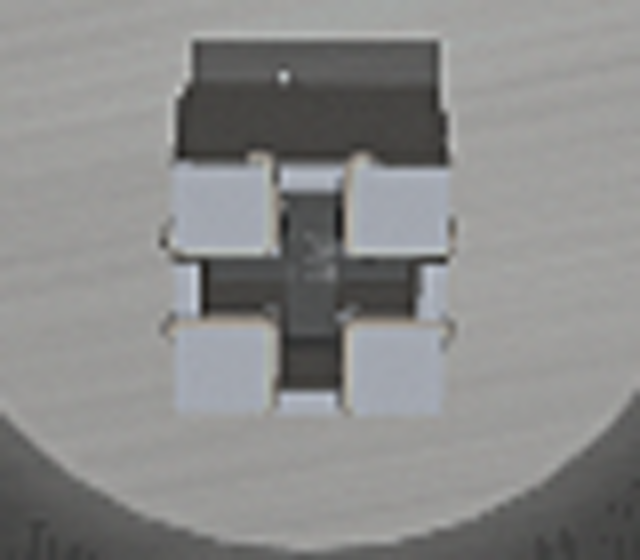

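```bash
python3 - <<'E'
from h import *
c=np.load('w3.npy',allow_pickle=True).item()
f=lambda p:(216+(p[0]+.5)/8-.5,185+(p[1]+.5)/8-.5)
w=lambda u,v:onz(c,f((u,v)),.1)[:2]
O=[w(172,163),w(452,163),w(443,413),w(177,413)]
print('outer c',np.mean(O,0),[round(float(np.linalg.norm(O[k]-O[k-1])),4) for k in range(4)])
for k in range(4):
  d=O[(k+1)%4]-O[k]; print((np.arctan2(d[1],d[0])+.78)%(np.pi/2)-.78)
I=[w(276,256),w(347,256),w(344,320),w(276,320)]
print('inner c',np.mean(I,0))
# mask-based: bright quads
im=cv2.imread('pics/w3.png')[185:255,216:296]; big=cv2.resize(im,None,fx=8,fy=8,interpolation=cv2.INTER_CUBIC)
for n,(x,y) in dict(tl=(225,210),tr=(400,210),bl=(225,365),br=(395,365)).items(): print(n,big[y,x])
m=cv2.inRange(big,(165,150,150),(255,255,255))
nn,l,st,ce=cv2.connectedComponentsWithStats(m)
print([(s.tolist(),w(*cc).round(4).tolist()) for s,cc in zip(st,ce) if 3000<s[4]<30000])
E
```

```text
outer c [ 0.44915917 -0.2364645 ] [0.04, 0.04, 0.04, 0.0396]
-9.737275885846053e-05
-0.014967106392151153
-0.0001393356067516116
-0.004494000762574002
inner c [ 0.44877852 -0.23649804]
tl [176 167 163]
tr [175 167 163]
bl [175 167 162]
br [176 167 163]
[([163, 19, 279, 127, 3090], [0.4119, -0.2417]), ([349, 161, 105, 93, 8263], [0.4365, -0.2238]), ([170, 165, 107, 89, 8085], [0.4365, -0.2494]), ([174, 326, 99, 88, 7946], [0.4619, -0.2497]), ([348, 327, 98, 90, 8098], [0.4622, -0.2241])]
```

The wrist picture shows the cross at about (255,221). The drive block measures 40.0 x 40.0 mm at z = 0.1, its centre is (0.449, -0.2365) and its turn is about 0. Next I'll grasp the beater with tool yaw 0.9+π/2, then turn to π/2.

```bash
python3 - <<'E'
from h import *
y=.905+np.pi/2; q=down(y)
robot.move_ptp([.5547,.117,.185],q)
robot.command_gripper(.06,80)
st=robot.servo_line([.5547,.117,.078],max_speed=.12,stop_force=10); s=robot.state(); print(st,s['tcp_pos'],s['t'])
c=robot.get_calibration('wrist'); im=robot.get_image('wrist'); cv2.imwrite('pics/w4.png',im); np.save('w4.npy',c,allow_pickle=True)
if not st:
    robot.command_gripper(0,80); s=robot.state(); print(s['opening'],s['wrist_force'],s['tcp_pos'],s['t'])
    cv2.imwrite('pics/w5.png',robot.get_image('wrist'))
E
```

```text
False [0.55523686 0.11710464 0.07860358] 11.8417
0.022809702572807716 [-0.43118188 -0.69347691  5.25605377] [0.5551305  0.11709523 0.07856114] 12.3083
```

View pics/w5.png

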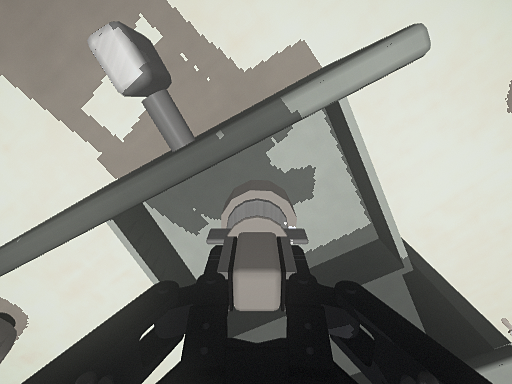

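```bash
python3 - <<'E'
from h import *
c=np.load('w4.npy',allow_pickle=True).item()
im=cv2.imread('pics/w5.png'); cv2.imwrite('pics/w5z.png',cv2.resize(im[170:330,180:340],None,fx=3.7,fy=3.7,interpolation=cv2.INTER_CUBIC))
y=.905+np.pi/2; ex=np.array([np.cos(y),np.sin(y),0]); ey=np.array([-np.sin(y),np.cos(y),0])
T=np.array([.5551,.1171,0])
for a in (-.012,.012):
  for b in (-.012,.012): print(a,b,proj(c,T+a*ex+b*ey+[0,0,.1155]).round(1))
E
```

```text
-0.012 -0.012 [283.8 313. ]
-0.012 0.012 [233.7 313. ]
0.012 -0.012 [285.6 270.2]
0.012 0.012 [232.2 270.3]
```

View pics/w5z.png

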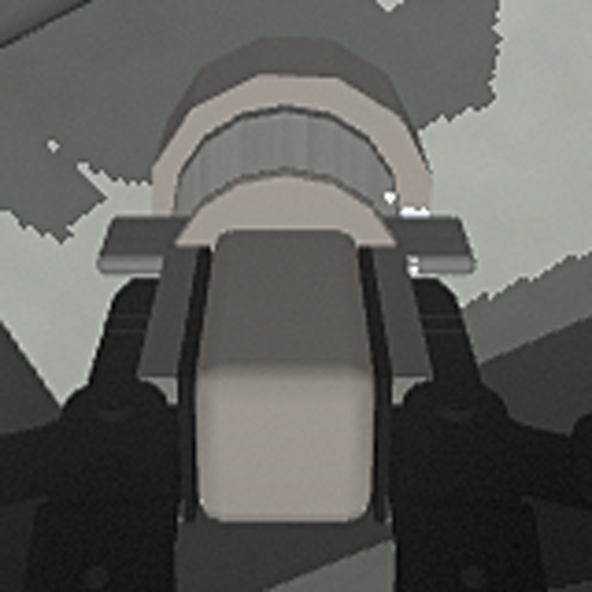

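The grip holds the square flats (opening 22.8 mm). The beater's top face is at about (258,290), with the paddles parallel to the jaws, roughly 1 mm toward tool +x. I'll lift it, then carry it at yaw π. That is the yaw at which the socket was measured, so any camera bias cancels.

```bash
python3 - <<'E'
from h import *
robot.servo_line([.5551,.1171,.235],max_speed=.15)
s=robot.state(); print(s['opening'],s['wrist_force'],s['t'])
robot.move_ptp([.45,-.2365,.235],down(np.pi))
robot.servo_line([.45,-.2365,.175],max_speed=.12)
robot.hold(.2)
s=robot.state(); print(s['opening'],s['wrist_force'],s['t'],s['tcp_pos'])
c=robot.get_calibration('wrist'); im=robot.get_image('wrist'); cv2.imwrite('pics/w6.png',im); np.save('w6.npy',c,allow_pickle=True)
s_=robot.get_image('side'); cv2.imwrite('pics/s6.png',cv2.resize(s_[140:220,240:340],None,fx=7,fy=7,interpolation=cv2.INTER_CUBIC))
E
```

```text
0.023132790117103327 [ 1.16706547  0.52524384 -2.07305092] 13.5583
0.02340912683196093 [-0.29879013  0.62840178 -1.30732432] 15.7917 [ 0.45056567 -0.23675299  0.17584953]
```

View pics/w6.png

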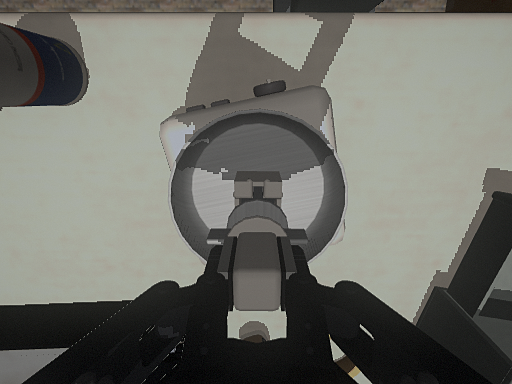

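View pics/s6.png

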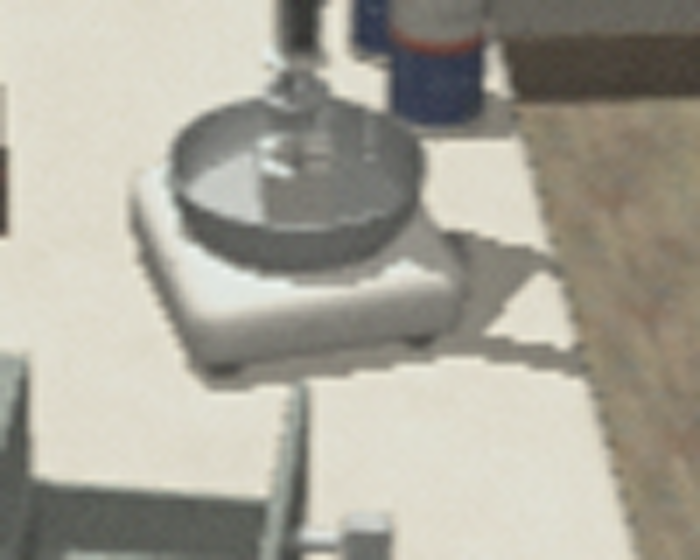

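The side view has the beater centred over the block. In the wrist view the block is at about column 258 and the grip at 257. Now I'll go down with a force guard.

```bash
python3 - <<'E'
from h import *
robot.servo_line([.45,-.2365,.162],max_speed=.08,stop_force=8)
st=robot.servo_line([.45,-.2365,.1485],max_speed=.03,stop_force=6)
s=robot.state(); print(st,s['opening'],s['wrist_force'].round(2),s['ft_torque'].round(3),s['t'],s['tcp_pos'])
E
```

```text
False 0.023076304238289942 [ 0.17  0.04 -1.51] [ 0.028 -0.005  0.009] 16.8 [ 0.44999077 -0.2364927   0.148376  ]
```

The tip is about 10 mm into the socket with no contact force, so the splines are in line. Next I'll press it home against the spring.

```bash
python3 - <<'E'
from h import *
for z in (.142,.139,.1365,.1345):
    st=robot.servo_line([.45,-.2365,z],max_speed=.02,stop_force=20)
    robot.hold(.1)
    s=robot.state(); print(z,st,s['opening'].__round__(4),s['wrist_force'].round(2),s['ft_torque'].round(3),round(s['t'],2),s['tcp_pos'].round(4))
    if s['wrist_force'][2]>15: break
cv2.imwrite('pics/w7.png',robot.get_image('wrist'))
s_=robot.get_image('side'); cv2.imwrite('pics/s7.png',cv2.resize(s_[140:220,240:340],None,fx=7,fy=7,interpolation=cv2.INTER_CUBIC))
E
```

```text
0.142 False 0.0232 [ 0.05 -1.43  3.7 ] [-0.076  0.149 -0.016] 17.38 [ 0.4502 -0.2367  0.1423]
0.139 False 0.0233 [-1.19 -0.51  5.17] [-0.077  0.131  0.01 ] 17.77 [ 0.4502 -0.2366  0.1392]
0.1365 False 0.0228 [-0.96 -0.07  6.73] [ 0.035  0.225 -0.005] 18.15 [ 0.4502 -0.2367  0.1368]
0.1345 False 0.0233 [-6.78  3.2  23.01] [0.431 1.22  0.021] 18.5 [ 0.4504 -0.2367  0.1364]
```

View pics/w7.png

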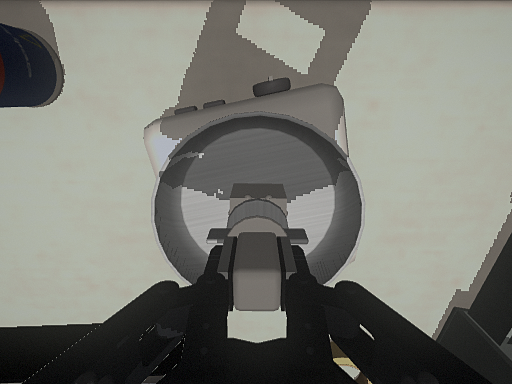

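View pics/s7.png

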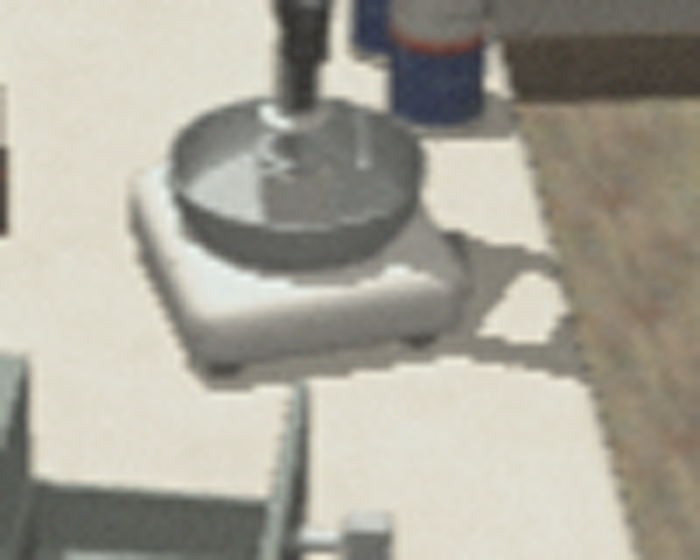

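The spring force rose from about 4 to 7 N. Then there was a hard stop at TCP z = 0.1364, where 0.1366 was predicted for the shoulder seating. The wrist picture shows the shoulder on the block at about (258,205), and the side view shows the drawer open.

```bash
python3 - <<'E'
from h import *
from scipy.spatial.transform import Rotation as Ro
robot.hold(.6)
s=robot.state(); print(round(s['opening'],4),s['wrist_force'].round(2),round(s['t'],2),s['tcp_pos'].round(4),Ro.from_quat(s['tool_rot']).as_matrix().round(4).tolist())
if abs(s['tcp_pos'][2]-.1364)<.001 and s['wrist_force'][2]>12: robot.job_done(); print('done')
E
```

```text
0.023 [-5.93  2.99 23.95] 19.2 [ 0.4504 -0.2367  0.1364] [[-1.0, 0.0, 0.0011], [0.0, 1.0, -0.0006], [-0.0011, -0.0006, -1.0]]
the job is handed in; nothing more can be done
done
```

I opened the drawer, lifted the beater by its square grip, turned it to the drive socket's cross, and pressed it home. I then handed the job in at 19.2 s, still gripping and pressing down.

- **Drawer:** the gripper moved back 138 mm with the pull held, and the last side picture shows the drawer still open.
- **Fit:** the splines went about 10 mm into the socket with no contact force. The spring then pushed back with 4 to 7 N, and the arm met a hard stop at TCP z = 0.1364 m. I had predicted 0.1366 m with the shoulder seated.
- **Last check, after a 0.6 s hold:** the push was steady at about 24 N, the opening was 23.0 mm on the 24 mm grip, and the tool was tilted about 0.001 rad.

**Not measured or in disagreement:**
- Plunger travel and final spline angle come from the stop height and the free entry; I did not measure them directly.
- A side force of about 7 N remained at the end.
- The socket's y differed by up to 4 mm between cameras: -0.2365 m from the wrist, -0.2343 m from the top and -0.2326 m from the side. I used the wrist value, and the free entry supports it.
- I first expected the beater 10 mm nearer the drawer front. The 65 mm turned out to be measured from the panel's rear face.
- I saw no contact with the bystanders, but I did not measure their positions again at the end.

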